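# Hang the tray carrier on the drying rail over the drip dish

## Task

Hang the carrier that has the square tray on the drying rail: hook it over the rail close to the right-hand post (as you look from the robot), above the little foil pot, then slide it to the left along the rail, without lifting it off, until it hangs centred over the glass petri dish, and let go. Leave the carrier with the round cup and the petri dish where they are.

Things in the scene. Friction and masses are not known exactly. Their poses are not given: they have to be found in the camera images.
- tray_carrier: Carrier to hang (loose, ~0.15 kg; in mm): bent steel strip 24 wide (y) with a flat square tray at its foot (x -25..36, y -23..23, z 0..12). Origin on its underside below the hook's peak. A stem at x -24 rises to z 83; the hook bends over to a lip at x 20..26 ending at z 72, so a rail enters from +x between z 12 and 72. +x points roughly away from the robot at first. Hangs upright.
- hook_seat (a point): Point in the tray carrier's hook (carrier x 0, y 0, z 92, same axes) where the rail's axis lies when it hangs; the rail then runs along y. The roof over it is an upside-down V, inner peak 8 higher. On the peak stands a grip block, 14 (x) by 24 (y), from 12 to 50 above this point, its y faces flush with the strip's edges.
- cup_carrier: Carrier to leave alone: the same hook and grip block, but a round cup (48 across, 36 high) at its foot. Loose, upright. Origin on its underside below the hook's peak.
- rail_mid (a point): Middle of the drying rail, on its axis, 164 above the worktop: a fixed level steel rod, 12 thick, along y (+y to the robot's left, +x away from it). Posts at y -170 and 170 with clamp blocks 24 by 20, up to 12 above the axis. The foil pot (43 wide, 41 high, loose) stands below about y -110. Close to the right-hand post: y -150 to -75.
- petri_dish: Round flat glass dish, 91 across, 16 high, loose, on the worktop below the rail, its centre 20 to 105 left (+y) of the rail's middle. Origin at the centre of its underside.

How it is judged:
On the way, in this order (a step that is already met when the one before it is completed fails the run):
1. the tray carrier is hooked over the rail close to the right-hand post (its middle more than 70 mm right of the rail's middle) (x of tray_carrier in the frame of rail_mid between -0.02 and 0.02 m and z of tray_carrier in the frame of rail_mid between -0.102 and -0.082 m and angle between tray_carrier's own z axis and vertical below 0.175 rad and y of tray_carrier in the frame of rail_mid between -0.16 and -0.07 m), for 0.2 s.
2. still hooked, it slides left through the stretch 60 to 5 mm right of the rail's middle (x of tray_carrier in the frame of rail_mid between -0.02 and 0.02 m and z of tray_carrier in the frame of rail_mid between -0.102 and -0.082 m and angle between tray_carrier's own z axis and vertical below 0.175 rad and y of tray_carrier in the frame of rail_mid between -0.06 and -0.005 m), for 0.05 s.
At the end, for the whole second after the job is handed in: The tray carrier hangs upright (within 10 degrees) and at rest on the rail, square to it (within 11 degrees), its middle within 20 mm horizontally of the petri dish's centre; the petri dish has moved less than 20 mm and the cup carrier less than 30 mm (x of tray_carrier in the frame of rail_mid between -0.02 and 0.02 m and z of tray_carrier in the frame of rail_mid between -0.102 and -0.082 m and angle between tray_carrier's own z axis and vertical below 0.175 rad and horizontal distance between tray_carrier and petri_dish below 0.02 m and angle between the y axis of tray_carrier and the y axis of rail_mid, either way round below 0.2 rad and linear speed of tray_carrier below 0.03 m/s and distance of petri_dish from where it was at the start of the episode below 0.02 m and distance of cup_carrier from where it was at the start of the episode below 0.03 m); the robot touches nothing.
It fails at once if the tray carrier is lifted off the rail (raised more than 20 mm above its hanging height) left of the hooking-on stretch (x of tray_carrier in the frame of rail_mid between -0.03 and 0.03 m and y of tray_carrier in the frame of rail_mid between -0.05 and 0.16 m and z of tray_carrier in the frame of rail_mid between -0.072 and 0.06 m).
It fails at once if the cup carrier is moved by more than 30 mm (distance of cup_carrier from where it was at the start of the episode above 0.03 m).
It fails at once if the petri dish is moved by more than 20 mm (distance of petri_dish from where it was at the start of the episode above 0.02 m).
It also fails if it takes over 50 s, if anything falls off the work surface, if the arm or the gripper's body presses on something with over 40 N, if the wrist force passes 120 N, or if a joint passes its speed limit or range.

## Robot

A 6-joint arm with a two-finger parallel gripper is mounted at the origin on a cart in front of the work surface, level with it; the furniture and walls round the work are solid. World frame = base frame: x ahead of the robot, y to its left, z up, the work surface at z = 0. Lengths are in m, angles in rad, forces in N, time in s.
With the tool pointing down it reaches from about 0.225 to 0.875 m from the base axis. Payload 3.4 kg.
Tool frame: the origin (TCP) lies midway between the tips of the shut fingers; the grasp point (between the pads) lies 19 mm behind it (robot.grip_point_offset is the distance from the TCP to the grasp point, in m); z points along the fingers, y is the direction in which the jaws open and shut (so a half turn about z gives the same grasp; the last joint's range is limited). The gripper opens to 85 mm and grips with 20 to 120 N. Pads are 22 mm wide; open, the fingers measure 114 mm over their backs; the gripper's body (76 mm by 85 mm) begins 54 mm behind the grasp point. The pads swing forward as they close: fully open they stand 13 mm farther back than shut.
Start: joints at [-1.328, 0.276, 1.505, -0, 1.361, -0.121], TCP at [0.205, -0.537, 0.231] pointing down, gripper open.
Joint ranges: [-2.89, 2.89], [-0.75, 2.08], [0.22, 2.7], [-1.18, 4.32], [0.11, 2.71], [-2.7, 2.7]. Speed limits (rad/s): [2.57, 2.57, 3.14, 3.14, 3.14, 3.14].

## Interface

Orientations are given as a unit quaternion [w, x, y, z].
In Python, from rig import telemetry, vision, order, spotter, robot gives the robot as it stands.
- The arm moves only by the tool carry_out, never from a script. Its argument "moves" is a list of rows, each a list of 7 numbers: the shift along the tool's x, y, z in cm, then the turn, a rotation vector about the tool's x, y, z in degrees, then the finger opening in cm, from 0 to 8.54. A call has exactly 10 rows; each row is the pose to reach, as a shift and turn from the pose commanded when the call began, along the tool's axes at that moment; what a row does not reach only later rows make up. A row lasts 1/10 s, in which the tool goes at most 50 mm and 8.59 degrees, less where a joint would pass 70% of its speed; a pose out of reach is approached as far as the arm can. A call with a gripper value outside its range is refused whole. The fingers move at their own pace and stop on an object; "squeeze" is the grip in N (left out, the last holds). Time passes only in rows, so rows that repeat a pose let the fingers close, or fill a call up. It gives the time, the measured TCP pose, the force and the opening at its end, in the units of the state.
- telemetry.get_state(): the state, without advancing time (a new reading comes with each control period).
- vision.camera(name): name is "side" or "top" or "wrist"; returns a dict with "img" (400x640x3 uint8, blue, green, red), "K" (3x3 intrinsics, pixels), "rvec" (rotation vector, rad) and "tvec" (3), from world to camera coordinates, as OpenCV has them. Camera axes: x right, y down, z forward; pixel columns grow to the right and rows downward; lengths in m; the calibration is good to about 2 mm. A picture is of the moment at which its call begins. There is no depth.
- order.sign_off(): hands the job in, once; it reports no verdict.
Trained networks look in a picture, given as the dict that the camera call returned (one of the last four; its "shot" number tells which), for a name from the list of things; names that differ only in an ending like _2 or _b are one class to them, and where a whole thing is asked for, a point or a joint stands for the part that bears it (a point fixed in the world has none). Each returns a list of dicts, best first, with "p" (0 to 1); they miss things now and then, are a little off and sometimes report something else, mostly with a low value. They report only what shows in the picture. A call takes as long as a camera call.
- spotter.boxes_of(picture, query): "extent" ([centre column, centre row, width, height] in pixels, round what is visible of it).
- spotter.regions_of(picture, query): "pixels" (400x640 bool, what is visible of it) and "extent" ([centre column, centre row, width, height] in pixels, round what is visible of it).
The state is a dict: "clock": time; "qpos": joint angles; "qvel": joint speeds; "joint_efforts": joint torques, N m; "position": TCP position; "tcp_rot": TCP orientation; "wrist_force": force on the tool from outside, world axes, zero at the start; "torque": the same for the moment, N m; "opening": finger opening in m.
Only numpy, scipy, OpenCV 4.12 (cv2) and the standard library are available. Lean on these libraries where they do the work, as an engineer would, in place of code of your own. Each camera call takes 0.05 s, during which the arm holds its last target.

## Working session

There is one attempt and no reset: what is moved stays moved. The work goes in short steps, Python scripts to look and compute and a tool call to move; the robot and the scene stay as the last step left them, time stands still between calls to the robot, and variables do not carry over. Pictures are saved under pics/ and viewed, and the job is handed in when it is done.

Besides the shell and the picture viewer there is one more tool, called after "Request:" by a JSON object that holds its "fn" and its "kwargs". carry_out: Moves the arm, as the interface text tells. Its arguments: {"type":"object","properties":{"moves":{"type":"array","items":{"type":"array","items":{"type":"number"}}},"squeeze":{"type":"number"}},"required":["moves"]}

```bash
ls; mkdir -p pics; python3 - <<'E'
from rig import telemetry, vision, order, spotter, robot
import cv2
s=telemetry.get_state(); print(s)
for n in ["side","top"]:
    p=vision.camera(n); cv2.imwrite(f"pics/{n}0.png",p["img"]); print(n,p["K"],p["rvec"],p["tvec"])
    for q in ["tray_carrier","cup_carrier","petri_dish"]:
        print(q,[(d["p"],d["extent"]) for d in spotter.regions_of(p,q)][:3])
E
```

```text
pics
{'clock': 0.0, 'qpos': array([-1.32798016e+00,  2.76603157e-01,  1.50615357e+00,  7.67991248e-06,
        1.36070251e+00, -1.20985568e-01]), 'qvel': array([ 2.39313878e-04,  1.50321125e-04, -1.74449856e-03, -1.35049158e-03,
        3.20313668e-05, -2.28404402e-03]), 'joint_efforts': array([-3.56100109e-04, -4.16778767e+01, -2.45808059e+01, -2.80398481e-04,
        1.10450661e-02,  7.78176542e-06]), 'position': array([ 0.20447685, -0.53683773,  0.23042692]), 'tcp_rot': array([-9.31790421e-04,  9.83501321e-01,  1.80898536e-01, -5.30688544e-05]), 'wrist_force': array([ 0.1389136 , -0.06887385, -0.71468211]), 'torque': array([-0.02682663,  0.05518062,  0.00300744]), 'opening': 0.08518801961166853}
side [[487.25672076   0.         325.39707268]
 [  0.         487.25672076 191.80811217]
 [  0.           0.           1.        ]] [ 0.25970284 -2.64740048  1.5151586 ] [0.45249836 0.18935195 1.09413978]
tray_carrier [(0.84, [355.2, 190.2, 26.3, 51.9])]
cup_carrier [(0.75, [356.6, 162.7, 22.5, 51.5])]
petri_dish [(0.79, [297.3, 292.1, 43.8, 35.4])]
top [[412.29938456   0.         322.18442904]
 [  0.         412.29938456 189.03186456]
 [  0.           0.           1.        ]] [ 2.14835375 -2.16802937  0.07556473] [-0.02708679  0.47696847  1.04844819]
tray_carrier [(0.84, [383.9, 213.7, 18.6, 25.6])]
cup_carrier [(0.63, [450.1, 202.3, 32.7, 23.4])]
petri_dish [(0.73, [250.8, 186.7, 38.7, 32.5])]
```

View pics/side0.png

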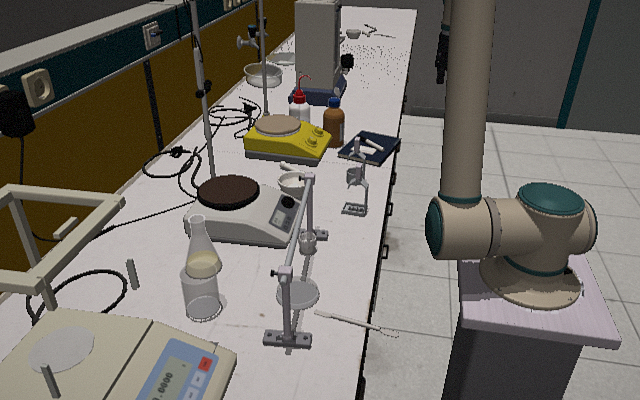

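View pics/top0.png

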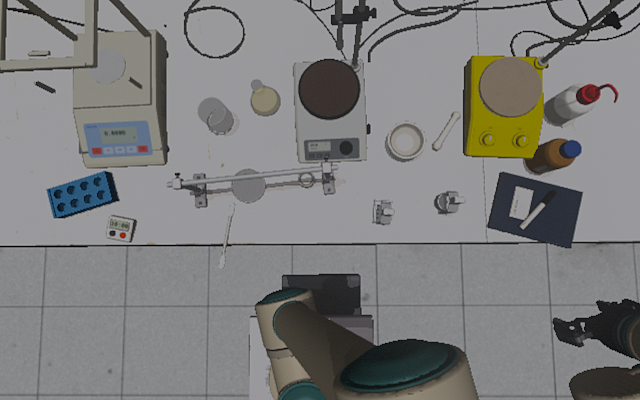

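```bash
python3 - <<'E'
import cv2
a=cv2.imread("pics/side0.png"); b=cv2.imread("pics/top0.png")
cv2.imwrite("pics/side0c.png",cv2.resize(a[110:330,220:420],None,fx=3.6,fy=2.7*1.0) if 0 else cv2.resize(a[120:320,220:480],None,fx=3,fy=3))
cv2.imwrite("pics/top0c.png",cv2.resize(b[130:280,210:470],None,fx=3,fy=3))
E
```

```text
(no output)
```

View pics/side0c.png

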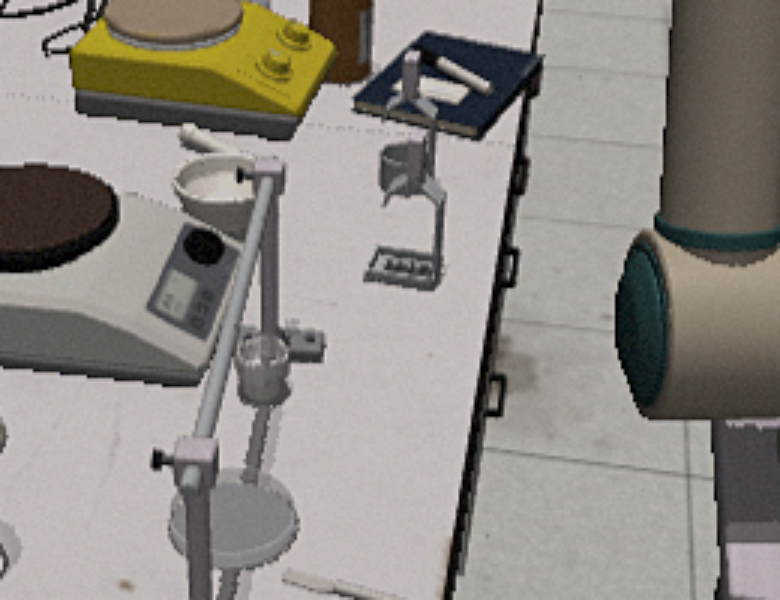

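View pics/top0c.png

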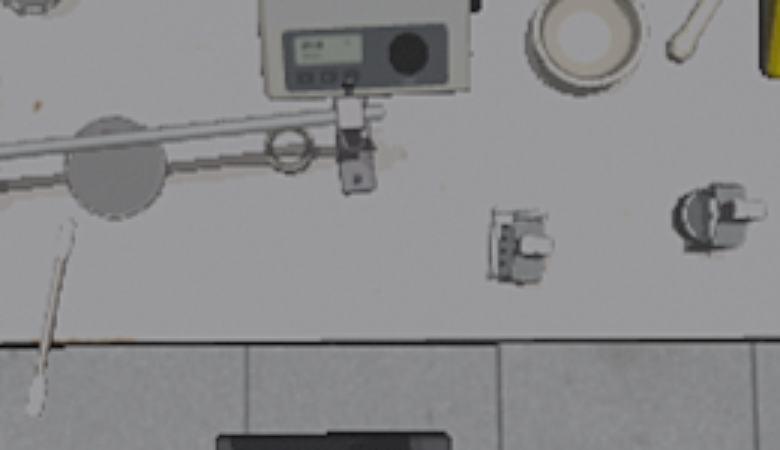

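```bash
cat > h.py <<'E'
import numpy as np, cv2
from scipy.optimize import minimize
def proj(p,X): return cv2.projectPoints(np.asarray(X,float).reshape(-1,3),np.asarray(p["rvec"],float),np.asarray(p["tvec"],float),np.asarray(p["K"],float),None)[0].reshape(-1,2)
def cam(p):
    R=cv2.Rodrigues(np.asarray(p["rvec"],float))[0]; return R,-R.T@np.asarray(p["tvec"],float).ravel()
def onz(p,uv,z):
    R,C=cam(p); d=R.T@np.linalg.inv(p["K"])@np.array([uv[0],uv[1],1.]); return C+d*(z-C[2])/d[2]
def box(x0,x1,y0,y1,z0,z1): return np.array([[x,y,z] for x in(x0,x1) for y in(y0,y1) for z in(z0,z1)])/1000
def poly(pts,w=12): return np.array([[x,y,z] for x,z in pts for y in(-w,w)])/1000
HOOK=[poly([(-26,0),(-22,0),(-22,83),(-26,83)]),poly([(-26,83),(-22,80),(0,100),(0,106)]),poly([(26,83),(22,80),(0,100),(0,106)]),poly([(20,72),(26,72),(26,83),(20,83)]),box(-7,7,-12,12,104,142)]
TRAY=[box(-25,36,-23,23,0,12)]+HOOK
t=np.linspace(0,2*np.pi,24)
def cyl(r,h,cx=0): return np.array([[cx+r*np.cos(a),r*np.sin(a),z] for a in t for z in(0,h)])/1000
def place(P,x,y,yaw,z=0):
    c,s=np.cos(yaw),np.sin(yaw); return P@np.array([[c,s,0],[-s,c,0],[0,0,1]])+[x,y,z]
def mask(p,parts,pose,S=4):
    m=np.zeros((400*S,640*S),np.uint8)
    for P in parts:
        uv=(proj(p,place(P,*pose))+.5)*S
        cv2.fillConvexPoly(m,cv2.convexHull(np.round(uv).astype(np.int32)),1)
    return cv2.resize(m.astype(np.float32),(640,400),interpolation=cv2.INTER_AREA)
def fit(views,parts,x0):
    def f(q):
        c=0
        for p,m in views:
            r=mask(p,parts,q); c+=1-np.minimum(r,m).sum()/np.maximum(r,m).sum()
        return c
    best=None
    for yaw in x0[2] if np.ndim(x0[2]) else [x0[2]]:
        s=np.array([[x0[0],x0[1],yaw],[x0[0]+.02,x0[1],yaw],[x0[0],x0[1]+.02,yaw],[x0[0],x0[1],yaw+.3]])
        r=minimize(f,s[0],method="Nelder-Mead",options=dict(initial_simplex=s,xatol=2e-4,fatol=1e-4))
        if best is None or r.fun<best.fun: best=r
    return best.x,best.fun
E
cat > a.py <<'E'
from rig import vision, spotter
from h import *
import pickle
P={n:vision.camera(n) for n in("side","top")}
M={n:{q:(lambda r:r[0]["pixels"].astype(np.float32) if r else None)(spotter.regions_of(P[n],q)) for q in("tray_carrier","petri_dish","cup_carrier")} for n in P}
pickle.dump((P,M),open("d0.pkl","wb"))
t=P["top"]; g=onz(t,(384,213),.05); print("guess",g)
V=[(P[n],M[n]["tray_carrier"]) for n in P]
for vs in (V,V[:1],V[1:]): print("tray",fit(vs,TRAY,(g[0],g[1],[-.4,0,.4])))
g=onz(t,(251,187),.008)
V=[(P[n],M[n]["petri_dish"]) for n in P]
for vs in (V,V[:1],V[1:]): print("dish",fit(vs,[cyl(45.5,16)],(g[0],g[1],0)))
E
python3 a.py; python3 - <<'E'
import cv2
a=cv2.imread("pics/side0.png"); b=cv2.imread("pics/top0.png")
cv2.imwrite("pics/rt.png",cv2.resize(b[155:215,160:350],None,fx=4.2,fy=4.2,interpolation=0))
cv2.imwrite("pics/rs.png",cv2.resize(a[165:365,250:345],None,fx=3,fy=3,interpolation=0))
E
```

```text
guess [ 0.41203309 -0.18675733  0.05      ]
tray (array([ 0.41184467, -0.18762489, -0.03857456]), np.float64(0.3895403742790222))
tray (array([ 0.41229805, -0.19097945,  0.07867974]), np.float64(0.24929434061050415))
tray (array([ 0.41179636, -0.1867205 , -0.11107963]), np.float64(0.07159119844436646))Traceback (most recent call last):
  File "a.py", line 12, in <module>
    for vs in (V,V[:1],V[1:]): print("dish",fit(vs,[cyl(45.5,16)],(g[0],g[1],0)))
                                            ~~~^^^^^^^^^^^^^^^^^^^^^^^^^^^^^^^^^
  File "h.py", line 31, in fit
    r=minimize(f,s[0],method="Nelder-Mead",options=dict(initial_simplex=s,xatol=2e-4,fatol=1e-4))
    res = _minimize_neldermead(fun, x0, args, callback, bounds=bounds,
                               **options)
    fsim[k] = func(sim[k])
              ~~~~^^^^^^^^
    fx = function(np.copy(x), *(wrapper_args + args))
  File "h.py", line 26, in f
    r=mask(p,parts,q); c+=1-np.minimum(r,m).sum()/np.maximum(r,m).sum()
                            ~~~~~~~~~~^^^^^
TypeError: '<=' not supported between instances of 'float' and 'NoneType'
```

View pics/rt.png

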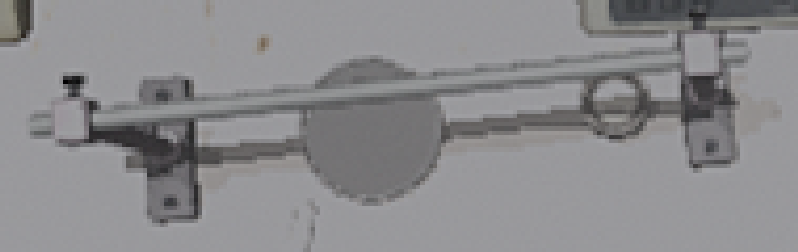

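View pics/rs.png

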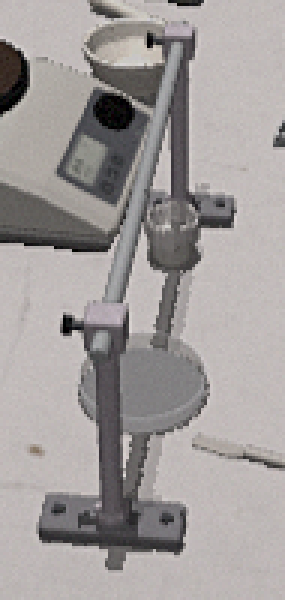

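```bash
cat > b.py <<'E'
from h import *
import pickle
P,M=pickle.load(open("d0.pkl","rb"))
T,S=P["top"],P["side"]
for n in P: print(n,cam(P[n])[1],[ (q,m is not None) for q,m in M[n].items()])
L=onz(T,(160+74/4.2-.5,155+120/4.2-.5),.176);R=onz(T,(160+702/4.2-.5,155+53/4.2-.5),.176)
print("clamps top",L,R,np.linalg.norm(L-R),(L+R)/2,np.arctan2(-(L-R)[0],(L-R)[1]))
a=onz(T,(160+110/4.2-.5,155+114/4.2-.5),.164);b=onz(T,(160+660/4.2-.5,155+62/4.2-.5),.164); print("rail",a,b,np.arctan2(-(a-b)[0],(a-b)[1]))
# side: clamp top-face centers
L2=onz(S,(250+105/3-.5,165+312/3-.5),.176);R2=onz(S,(250+178/3-.5,165+31/3-.5),.176)
print("side clamps",L2,R2,np.linalg.norm(L2-R2),(L2+R2)/2,np.arctan2(-(L2-R2)[0],(L2-R2)[1]))
for n in P:
    m=M[n]["petri_dish"]
    if m is not None:
        ys,xs=np.nonzero(m); g=onz(P[n],(xs.mean(),ys.mean()),.008); print(n,g,fit([(P[n],m)],[cyl(45.5,16)],(g[0],g[1],0)))
g=onz(T,(160+372/4.2-.5,155+131/4.2-.5),.008); print('dish manual',g)
g=onz(S,(250+143/3-.5,165+388/3-.5),.008); print('dish manual side',g)
q=(.412,-.187,-.1)
for n,(x0,x1,y0,y1) in dict(side=(310,400,120,230),top=(350,430,180,250)).items():
    im=P[n]["img"][y0:y1,x0:x1]; k=5
    im=cv2.resize(im,None,fx=k,fy=k)
    im2=im.copy()
    for Q in TRAY:
        h=cv2.convexHull(((proj(P[n],place(Q,*q))+.5-[x0,y0])*k).astype(np.int32)); cv2.polylines(im2,[h],True,(0,0,255),1)
    m=M[n]["tray_carrier"][y0:y1,x0:x1]; im3=im.copy(); im3[cv2.resize(m,None,fx=k,fy=k)>.5]+=40
    cv2.imwrite(f"pics/ov_{n}.png",cv2.resize(np.hstack([im2,im3]),None,fx=.85,fy=.85))
E
python3 b.py
```

```text
side [0.29719505 0.91787481 0.71199137] [('tray_carrier', True), ('petri_dish', True), ('cup_carrier', True)]
top [ 0.37223412 -0.06046518  1.08869736] [('tray_carrier', True), ('petri_dish', False), ('cup_carrier', True)]
clamps top [0.47859616 0.29087987 0.176     ] [ 0.51081848 -0.04595907  0.176     ] 0.33837663712747523 [0.49470732 0.1224604  0.176     ] 0.09537070479193618
rail [0.4830573  0.27584571 0.164     ] [ 0.50800864 -0.0230663   0.164     ] 0.08328077800804319
side clamps [0.47916659 0.29072785 0.176     ] [ 0.51048649 -0.04483949  0.176     ] 0.33702577499935904 [0.49482654 0.12294418 0.176     ] 0.0930645581458344
side [0.48357375 0.1625611  0.008     ] (array([ 0.49147929,  0.16154364, -0.10145604]), np.float64(0.274641215801239))
dish manual [0.48911761 0.16538164 0.008     ]
dish manual side [0.48902034 0.16869474 0.008     ]
```

View pics/ov_side.png

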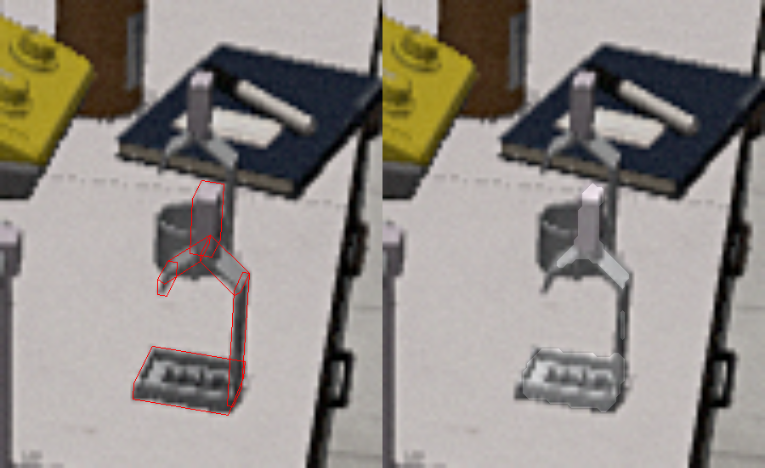

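View pics/ov_top.png

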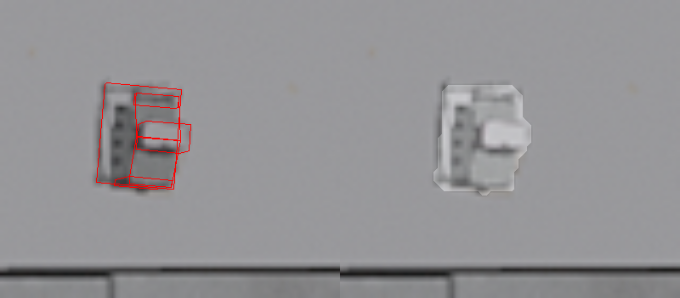

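```bash
cat > mv.py <<'E'
import sys,numpy as np
from rig import telemetry
from scipy.spatial.transform import Rotation as Ro
def rel(pos,yaw):
    s=telemetry.get_state(); w,x,y,z=s["tcp_rot"]; R=Ro.from_quat([x,y,z,w]).as_matrix()
    c,n=np.cos(yaw),np.sin(yaw); T=np.array([[c,n,0],[n,-c,0],[0,0,-1]])
    d=R.T@(np.array(pos)-s["position"])*100; r=Ro.from_matrix(R.T@T).as_rotvec(degrees=True)
    print("clock %.2f"%s["clock"],"pos",s["position"].round(4),"yaw",round(np.arctan2(R[1,0],R[0,0]),4),"F",s["wrist_force"].round(2),"T",s["torque"].round(3),"open",round(s["opening"],4)); print("shift cm",d.round(2),"turn deg",r.round(2))
if __name__=="__main__": rel([float(a) for a in sys.argv[1:4]],float(sys.argv[4]))
E
python3 mv.py .412 -.187 .22 -.05
```

```text
clock 0.80 pos [ 0.2046 -0.5374  0.2313] yaw 0.3638 F [ 0.34 -0.19  0.36] T [ 0.014  0.019 -0.008] open 0.0853
shift cm [ 31.85 -25.37   1.13] turn deg [ 1.000e-02 -0.000e+00  2.371e+01]
```

Request:
{"fn": "carry_out", "kwargs": {"moves": [[3.2,-2.5,0.1,0,0,2.4,8.5],[6.4,-5.1,0.2,0,0,4.7,8.5],[9.6,-7.6,0.3,0,0,7.1,8.5],[12.7,-10.1,0.4,0,0,9.5,8.5],[15.9,-12.7,0.5,0,0,11.9,8.5],[19.1,-15.2,0.6,0,0,14.2,8.5],[22.3,-17.8,0.8,0,0,16.6,8.5],[25.5,-20.3,0.9,0,0,19,8.5],[28.7,-22.8,1.0,0,0,21.3,8.5],[31.9,-25.4,1.1,0,0,23.7,8.5]], "squeeze": 40}}

```text
clock: 1.8
position: [0.4131, -0.1851, 0.2205]
tcp_rot: [0.0, 1.0, -0.026, 0.0]
wrist_force: [0.6, -0.7, 0.1]
opening: 0.0846
```

```bash
python3 mv.py .412 -.187 .22 -.05; cat > w.py <<'E'
from rig import vision
import cv2,pickle,sys
p=vision.camera("wrist"); cv2.imwrite(f"pics/{sys.argv[1]}.png",p["img"]); pickle.dump(p,open(sys.argv[1]+".pkl","wb"))
E
python3 w.py w1
```

```text
clock 1.80 pos [ 0.4131 -0.1851  0.2205] yaw -0.0518 F [ 0.64 -0.65  0.13] T [-0.054 -0.071  0.011] open 0.0846
shift cm [-0.1   0.19  0.05] turn deg [ 0.04 -0.05 -0.1 ]
```

View pics/w1.png

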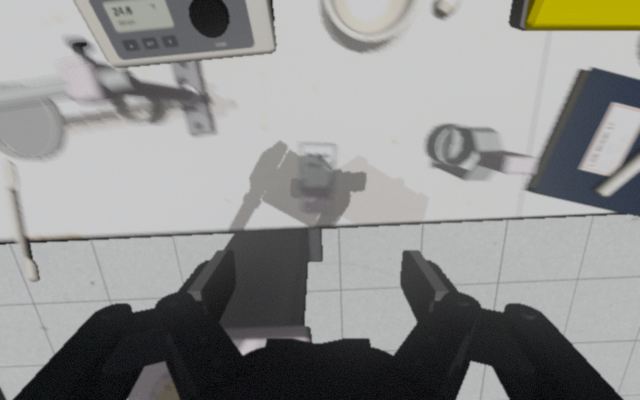

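```bash
python3 w.py w1b; python3 w.py w2; cat > ov.py <<'E'
from h import *
import pickle,sys
p=pickle.load(open(sys.argv[1]+".pkl","rb")); q=[float(a) for a in sys.argv[2:5]]; x0,x1,y0,y1=map(int,sys.argv[5:9]); k=min(780/(x1-x0)/2,6)
im=cv2.resize(p["img"][y0:y1,x0:x1],None,fx=k,fy=k); im2=im.copy()
for Q in TRAY: cv2.polylines(im2,[cv2.convexHull(((proj(p,place(Q,*q))+.5-[x0,y0])*k).astype(np.int32))],True,(0,0,255),1)
cv2.imwrite("pics/"+sys.argv[9]+".png",np.hstack([im,im2]))
E
python3 ov.py w2 .412 -.187 -.05 260 390 120 240 w2o
```

```text
(no output)
```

View pics/w2o.png

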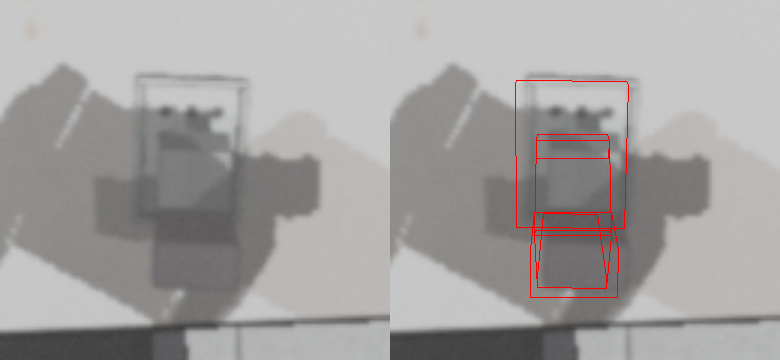

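```bash
python3 ov.py w2 .4135 -.1905 -.075 260 390 120 240 w2o2; python3 mv.py .4135 -.1905 .107 -.075
```

```text
clock 1.95 pos [ 0.4131 -0.1847  0.2204] yaw -0.0449 F [-0.08 -0.09  0.55] T [ 0.007  0.016 -0.008] open 0.085
shift cm [ 0.07  0.58 11.34] turn deg [ 0.01 -0.01  1.72]
```

View pics/w2o2.png

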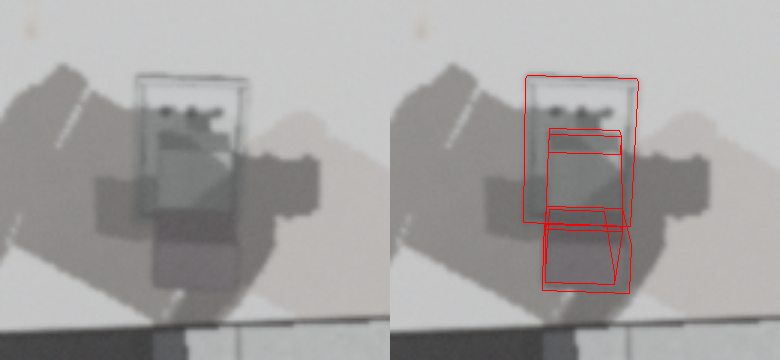

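Request:
{"fn": "carry_out", "kwargs": {"moves": [[0.05,0.6,0.5,0,0,1.7,8.5],[0.05,0.6,2.0,0,0,1.7,8.5],[0.05,0.6,4.0,0,0,1.7,8.5],[0.05,0.6,6.0,0,0,1.7,8.5],[0.05,0.6,8.0,0,0,1.7,8.5],[0.05,0.6,9.5,0,0,1.7,7.0],[0.05,0.6,10.5,0,0,1.7,6.0],[0.05,0.6,11.0,0,0,1.7,5.0],[0.05,0.6,11.3,0,0,1.7,4.5],[0.05,0.6,11.3,0,0,1.7,4.5]]}}

```text
clock: 2.95
position: [0.4126, -0.1931, 0.1074]
tcp_rot: [0.0, 0.999, -0.04, 0.0]
wrist_force: [-1.2, -0.8, 0.2]
opening: 0.0452
```

```bash
python3 w.py w3; python3 mv.py .4135 -.1905 .107 -.075;python3 - <<'E'
from rig import vision
import cv2
a=vision.camera("side")["img"]; cv2.imwrite("pics/s3.png",cv2.resize(a[100:260,290:450],None,fx=3.5,fy=3.5))
E
```

```text
clock 3.00 pos [ 0.4128 -0.193   0.1076] yaw -0.0799 F [-0.54 -0.31  0.08] T [-0.01   0.047  0.04 ] open 0.045
shift cm [ 0.05 -0.26  0.06] turn deg [ 0.03 -0.04 -0.28]
```

View pics/w3.png

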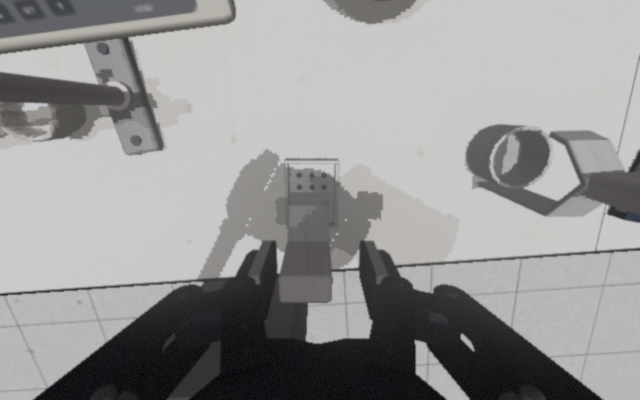

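View pics/s3.png

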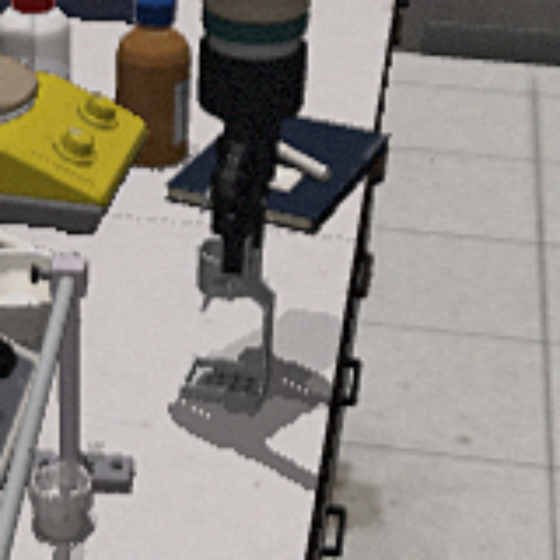

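Request:
{"fn": "carry_out", "kwargs": {"moves": [[0,-0.15,0,0,0,0,4.5],[0,-0.3,0,0,0,0,4.0],[0,-0.3,0,0,0,0,3.5],[0,-0.3,0,0,0,0,3.0],[0,-0.3,0,0,0,0,2.6],[0,-0.3,0,0,0,0,2.2],[0,-0.3,0,0,0,0,1.5],[0,-0.3,0,0,0,0,1.0],[0,-0.3,0,0,0,0,1.0],[0,-0.3,0,0,0,0,1.0]], "squeeze": 50}}

```text
clock: 4.05
position: [0.4128, -0.1892, 0.1074]
tcp_rot: [-0.0, 0.999, -0.04, 0.0]
wrist_force: [0.8, 2.8, 4.5]
opening: 0.0234
```

```bash
python3 w.py w4; python3 mv.py .4135 -.1905 .107 -.075;python3 - <<'E'
from rig import vision
import cv2
a=vision.camera("side")["img"]; cv2.imwrite("pics/s4.png",cv2.resize(a[100:260,290:450],None,fx=3.5,fy=3.5))
E
```

```text
clock 4.10 pos [ 0.4128 -0.1892  0.1074] yaw -0.0798 F [0.02 3.58 5.1 ] T [ 0.841 -0.053  0.057] open 0.0231
shift cm [0.08 0.12 0.04] turn deg [-0.04 -0.   -0.27]
```

View pics/w4.png

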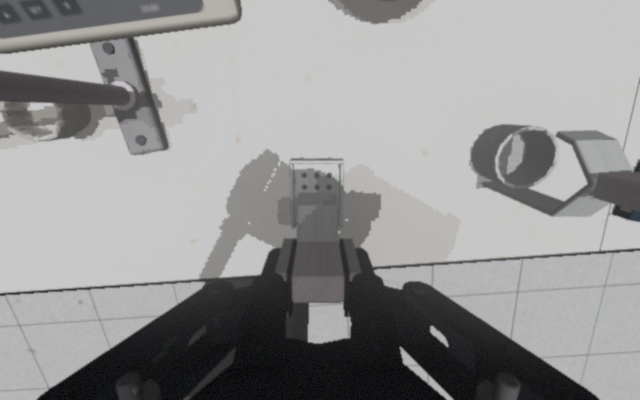

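View pics/s4.png

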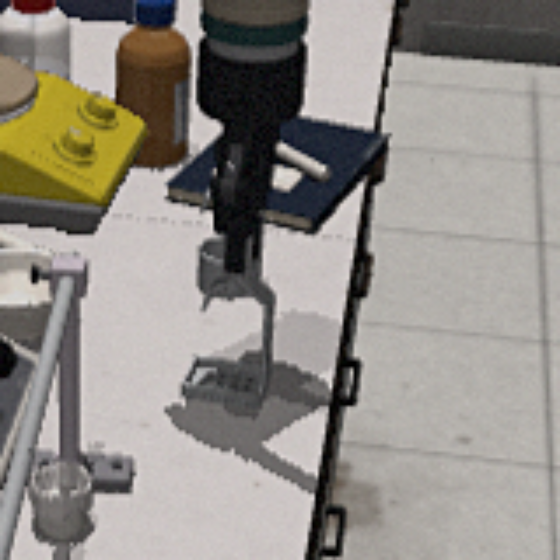

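```bash
python3 - <<'E'
from h import *
import pickle
P,M=pickle.load(open("d0.pkl","rb"))
for z in (0,.02,.04): print(z,[onz(P["top"],u,z).round(3) for u in((297,160),(363,162))],[onz(P["side"],u,z).round(3) for u in((293,247),(300,207))])
rm=np.array([.4948,.1227,.164]);y=.094
u=np.array([-np.sin(y),np.cos(y),0])
for s in(-.170,-.11,-.1,-.09,.0445): print(s,rm+s*u)
E
python3 mv.py .4128 -.1892 .232 -.08
```

```text
0 [array([0.558, 0.036, 0.   ]), array([ 0.55, -0.14,  0.  ])] [array([0.54 , 0.003, 0.   ]), array([ 0.565, -0.176,  0.   ])]
0.02 [array([0.554, 0.034, 0.02 ]), array([ 0.547, -0.139,  0.02 ])] [array([0.533, 0.028, 0.02 ]), array([ 0.557, -0.146,  0.02 ])]
0.04 [array([0.551, 0.032, 0.04 ]), array([ 0.544, -0.137,  0.04 ])] [array([0.526, 0.054, 0.04 ]), array([ 0.55 , -0.115,  0.04 ])]
-0.17 [ 0.51075648 -0.04654949  0.164     ]
-0.11 [0.50512478 0.01318562 0.164     ]
-0.1 [0.50418616 0.02314147 0.164     ]
-0.09 [0.50324755 0.03309733 0.164     ]
0.0445 [0.49062316 0.16700354 0.164     ]
clock 4.15 pos [ 0.4128 -0.1892  0.1074] yaw -0.0798 F [-0.94  3.08  4.04] T [ 0.891 -0.069  0.037] open 0.0231
shift cm [-0.000e+00 -1.000e-02 -1.246e+01] turn deg [-0.03 -0.01  0.01]
```

Request:
{"fn": "carry_out", "kwargs": {"moves": [[0,0,-0.5,0,0,0,1.0],[0,0,-1.5,0,0,0,1.0],[0,0,-3.0,0,0,0,1.0],[0,0,-5.0,0,0,0,1.0],[0,0,-7.0,0,0,0,1.0],[0,0,-9.0,0,0,0,1.0],[0,0,-11.0,0,0,0,1.0],[0,0,-12.2,0,0,0,1.0],[0,0,-12.2,0,0,0,1.0],[0,0,-12.2,0,0,0,1.0]]}}

```text
clock: 5.15
position: [0.4124, -0.1895, 0.229]
tcp_rot: [0.0, 0.999, -0.04, -0.0]
wrist_force: [0.9, -0.2, -2.6]
opening: 0.0235
```

```bash
python3 mv.py .43 .033 .2295 .094
```

```text
clock 5.15 pos [ 0.4124 -0.1895  0.229 ] yaw -0.0795 F [ 0.89 -0.21 -2.57] T [-0.044 -0.009  0.01 ] open 0.0235
shift cm [-2.000e-02 -2.232e+01 -6.000e-02] turn deg [ 0.01  0.03 -9.94]
```

Request:
{"fn": "carry_out", "kwargs": {"moves": [[0,-1.0,0,0,0,-0.5,1.0],[0,-3.0,0,0,0,-1.5,1.0],[0,-6.0,0,0,0,-2.7,1.0],[0,-9.5,0,0,0,-4.2,1.0],[0,-13.0,0,0,0,-5.8,1.0],[0,-16.5,0,0,0,-7.4,1.0],[0,-19.5,0,0,0,-8.7,1.0],[0,-21.5,0,0,0,-9.6,1.0],[0,-22.3,0,0,0,-9.9,1.0],[0,-22.3,0,0,0,-9.9,1.0]]}}

```text
clock: 6.15
position: [0.4299, 0.0337, 0.2286]
tcp_rot: [0.0, 0.999, 0.048, -0.001]
wrist_force: [0.2, -0.6, -1.7]
opening: 0.0234
```

```bash
python3 w.py x5;python3 w.py w5; python3 mv.py .5032 .0331 .2295 .094;python3 - <<'E'
from rig import vision
import cv2,pickle
for n in("side","top"):
    p=vision.camera(n); pickle.dump(p,open(n+"5.pkl","wb")); cv2.imwrite(f"pics/{n}5.png",p["img"])
a=cv2.imread("pics/side5.png"); cv2.imwrite("pics/s5.png",cv2.resize(a[130:330,240:440],None,fx=3,fy=3))
E
```

```text
clock 6.25 pos [0.4302 0.0323 0.2289] yaw 0.0933 F [ 0.19  0.19 -0.55] T [-0.025 -0.018  0.002] open 0.0231
shift cm [ 7.28  0.6  -0.07] turn deg [ 0.04  0.06 -0.04]
```

View pics/w5.png

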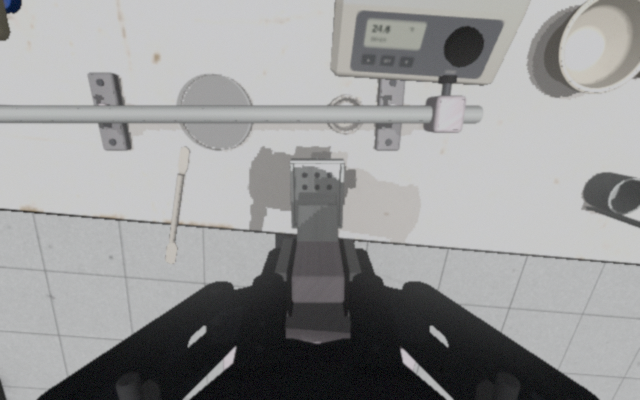

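View pics/s5.png

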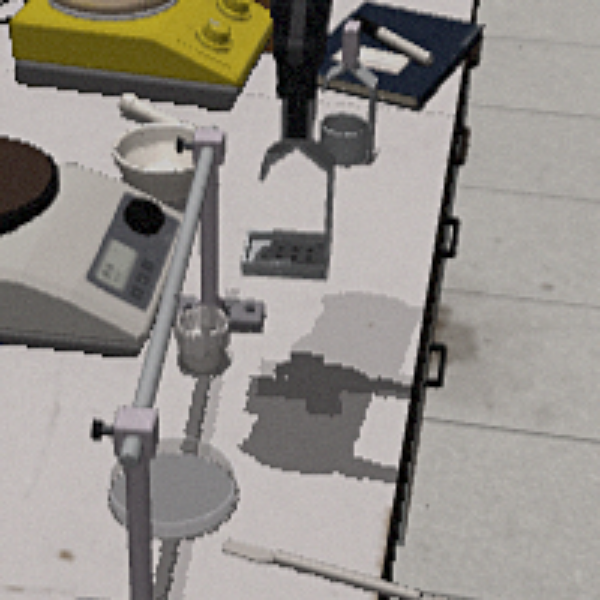

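View pics/top5.png

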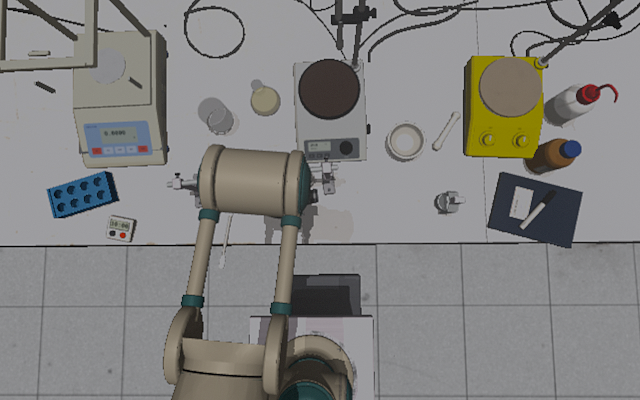

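```bash
python3 - <<'E'
from h import *
import pickle
p=pickle.load(open("w5.pkl","rb"))
a,b=onz(p,(30,113.5),.164),onz(p,(420,114),.164); print(a,b,np.arctan2(-(a-b)[0],(a-b)[1]))
print("clampR",onz(p,(448,113),.176),"dish",onz(p,(215.5,112),.008), onz(p,(215.5,112),.016))
im=p["img"][70:170,20:500]; cv2.imwrite("pics/w5z.png",cv2.resize(im,None,fx=1.66,fy=1.66*2))
k=4;x0,y0=250,140
im=cv2.resize(p["img"][140:350,250:400],None,fx=2.8,fy=2.8)
s=pickle.load(open("side5.pkl","rb"))
im2=cv2.resize(s["img"][150:240,310:370],None,fx=5,fy=5)
q=(.4302,.0323,.0933,.1215)
for Q in TRAY:
    cv2.polylines(im,[cv2.convexHull(((proj(p,place(Q,*q))+.5-[250,140])*2.8).astype(np.int32))],True,(0,0,255),1)
    cv2.polylines(im2,[cv2.convexHull(((proj(s,place(Q,*q))+.5-[310,150])*5).astype(np.int32))],True,(0,0,255),1)
cv2.imwrite("pics/hand.png",np.hstack([im[:450],im2[:450]]))
E
```

```text
[0.48532955 0.23666537 0.164     ] [ 0.51072485 -0.0335779   0.164     ] 0.0936968430844462
clampR [ 0.51280864 -0.04762323  0.176     ] dish [0.49304267 0.16109023 0.008     ] [0.49332523 0.15838404 0.016     ]
```

View pics/hand.png

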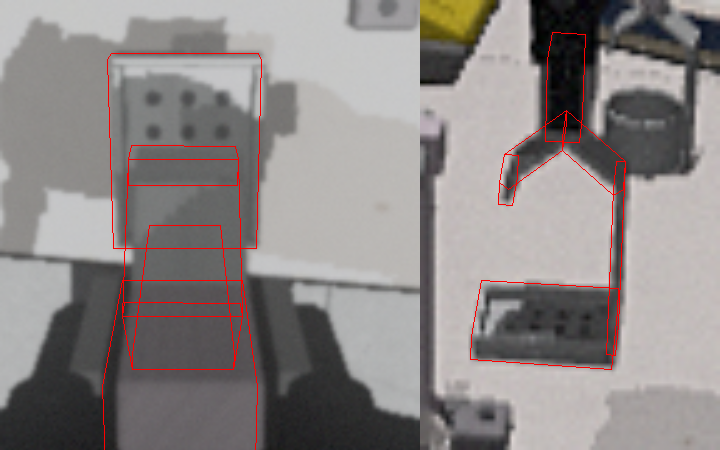

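View pics/w5z.png

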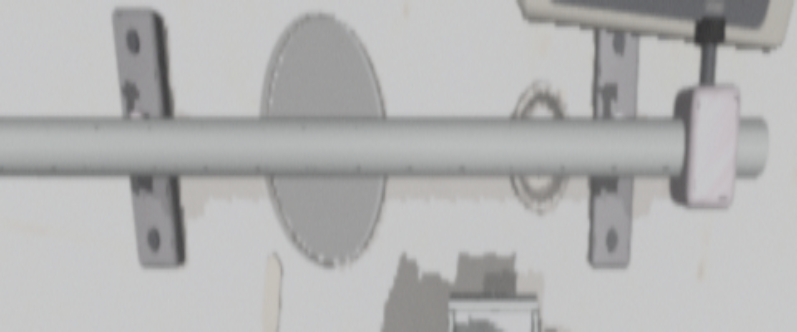

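Request:
{"fn": "carry_out", "kwargs": {"moves": [[0.4,0.6,0,0,0,0,1.0],[1.2,0.6,0,0,0,0,1.0],[2.2,0.6,0,0,0,0,1.0],[3.3,0.6,0,0,0,0,1.0],[4.4,0.6,0,0,0,0,1.0],[5.5,0.6,0,0,0,0,1.0],[6.4,0.6,0,0,0,0,1.0],[7.0,0.6,0,0,0,0,1.0],[7.3,0.6,0,0,0,0,1.0],[7.4,0.6,0,0,0,0,1.0]]}}

```text
clock: 7.35
position: [0.5049, 0.0338, 0.2291]
tcp_rot: [0.0, 0.999, 0.047, -0.0]
wrist_force: [-0.0, -0.7, -2.7]
opening: 0.0232
```

```bash
python3 w.py x6;python3 w.py w6; python3 mv.py .504 .0331 .181 .094;python3 - <<'E'
from rig import vision
import cv2,pickle
for n in("side",):
    p=vision.camera(n); pickle.dump(p,open(n+"6.pkl","wb")); cv2.imwrite(f"pics/{n}6.png",p["img"])
a=cv2.imread("pics/side6.png"); cv2.imwrite("pics/s6.png",cv2.resize(a[130:330,240:440],None,fx=3,fy=3))
E
```

```text
clock 7.45 pos [0.5045 0.0337 0.2292] yaw 0.0934 F [ 0.43 -0.38 -1.68] T [-0.07  -0.037 -0.002] open 0.0234
shift cm [-0.05  0.06  4.82] turn deg [ 0.    0.03 -0.03]
```

View pics/w6.png

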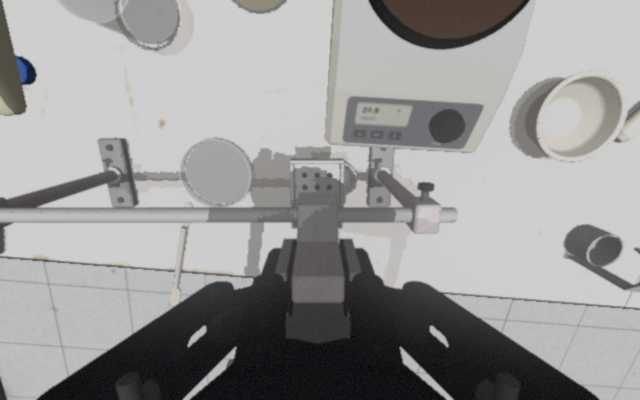

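View pics/s6.png

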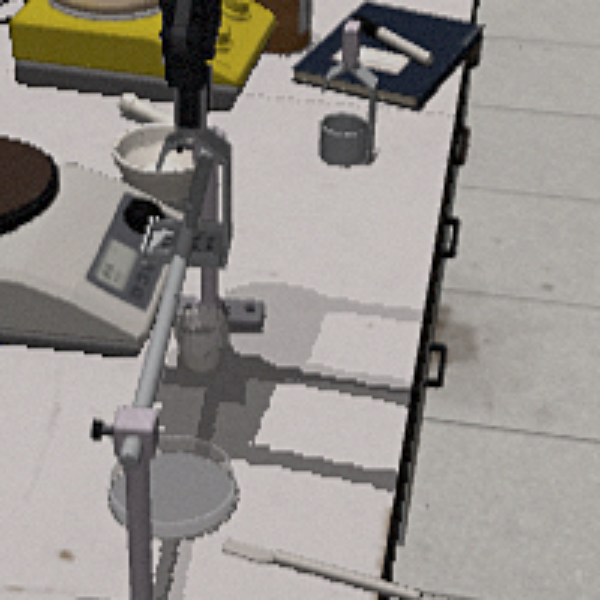

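```bash
python3 - <<'E'
from h import *
import pickle
p=pickle.load(open("w6.pkl","rb"))
a,b=onz(p,(60,214.5),.164),onz(p,(400,214.5),.164); print(a,b)
t=(.0337-b[1])/(a[1]-b[1]); print("rail x at .0337:",(b+t*(a-b))[0])
print("clamp",onz(p,(426,214),.176))
x0,y0=160,120
im=cv2.resize(p["img"][120:220,160:300],None,fx=5,fy=5)
for q,c in(((.49,.167,0),(0,0,255)),((.4925,.161,0),(0,255,0))):
  for z in(0,.016):
    C=cyl(45.5,0)+[0,0,z]; cv2.polylines(im,[cv2.convexHull(((proj(p,place(C,*q))+.5-[x0,y0])*5).astype(np.int32))],True,c,1)
cv2.imwrite("pics/dish6.png",im)
E
```

```text
[0.48568875 0.23032523 0.164     ] [ 0.51029097 -0.03227073  0.164     ]
rail x at .0337: 0.504110273805123
clamp [ 0.5164966  -0.04704484  0.176     ]
```

View pics/dish6.png

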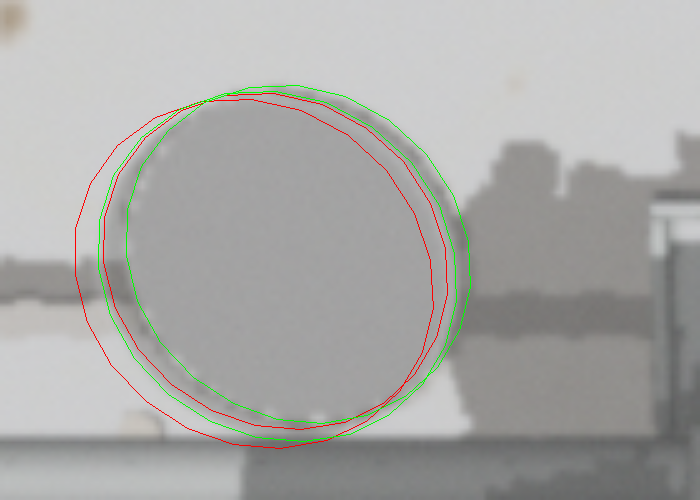

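Request:
{"fn": "carry_out", "kwargs": {"moves": [[0,0,0.4,0,0,0,1.0],[0,0,1.0,0,0,0,1.0],[0,0,1.6,0,0,0,1.0],[0,0,2.2,0,0,0,1.0],[0,0,2.8,0,0,0,1.0],[0,0,3.4,0,0,0,1.0],[0,0,4.0,0,0,0,1.0],[0,0,4.4,0,0,0,1.0],[0,0,4.6,0,0,0,1.0],[0,0,4.7,0,0,0,1.0]]}}

```text
clock: 8.5
position: [0.5048, 0.0337, 0.1821]
tcp_rot: [0.0, 0.999, 0.047, -0.0]
wrist_force: [-0.5, 0.7, -1.9]
opening: 0.0234
```

```bash
python3 w.py w7; python3 mv.py .504 .0331 .180 .094;python3 - <<'E'
from rig import vision
import cv2
a=vision.camera("side")["img"]; cv2.imwrite("pics/s7.png",cv2.resize(a[130:330,240:440],None,fx=3,fy=3))
E
```

```text
clock 8.55 pos [0.5048 0.0337 0.1821] yaw 0.0932 F [ 0.14 -0.16 -1.74] T [-0.004 -0.015 -0.006] open 0.0232
shift cm [-0.08  0.05  0.21] turn deg [ 0.    0.   -0.04]
```

View pics/w7.png

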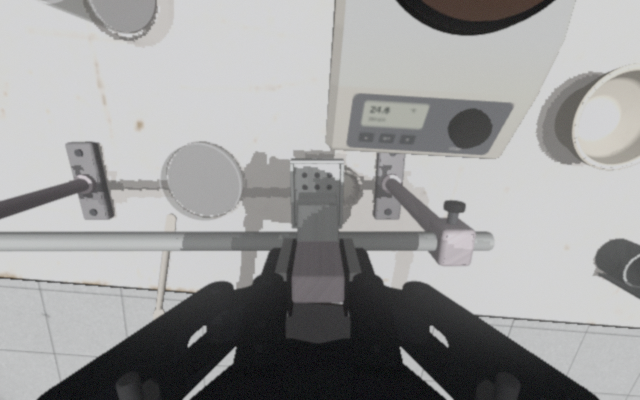

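View pics/s7.png

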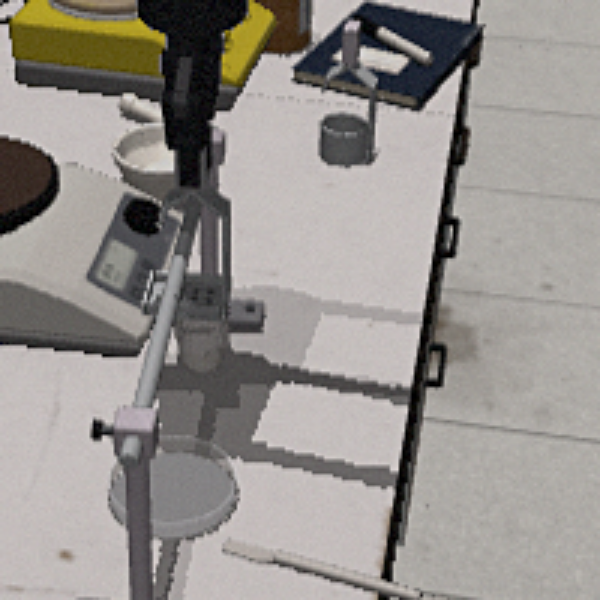

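Request:
{"fn": "carry_out", "kwargs": {"moves": [[0,0,0.03,0,0,0,1.0],[0,0,0.06,0,0,0,1.0],[0,0,0.1,0,0,0,1.0],[0,0,0.13,0,0,0,1.0],[0,0,0.16,0,0,0,1.0],[0,0,0.2,0,0,0,1.0],[0,0,0.23,0,0,0,1.0],[0,0,0.26,0,0,0,1.0],[0,0,0.3,0,0,0,1.0],[0,0,0.3,0,0,0,1.0]]}}

```text
clock: 9.6
position: [0.5047, 0.0337, 0.1798]
tcp_rot: [0.0, 0.999, 0.047, 0.0]
wrist_force: [-0.7, -0.5, 3.7]
opening: 0.0233
```

```bash
python3 mv.py .504 .0331 .180 .094
```

```text
clock 9.60 pos [0.5047 0.0337 0.1798] yaw 0.0933 F [-0.65 -0.46  3.72] T [-0.044  0.231  0.007] open 0.0233
shift cm [-0.08  0.05 -0.02] turn deg [ 0.01 -0.02 -0.04]
```

Request:
{"fn": "carry_out", "kwargs": {"moves": [[0,0,-0.08,0,0,0,1.0],[0,0,-0.08,0,0,0,1.0],[0,-0.4,-0.08,0,0,0,1.0],[0,-1.0,-0.08,0,0,0,1.0],[0,-2.0,-0.08,0,0,0,1.0],[0,-3.0,-0.08,0,0,0,1.0],[0,-4.0,-0.08,0,0,0,1.0],[0,-5.0,-0.08,0,0,0,1.0],[0,-5.8,-0.08,0,0,0,1.0],[0,-6.3,-0.08,0,0,0,1.0]]}}

```text
clock: 10.6
position: [0.4987, 0.0974, 0.1801]
tcp_rot: [-0.0, 0.999, 0.047, 0.0]
wrist_force: [-0.7, -0.8, -2.7]
opening: 0.0235
```

```bash
python3 w.py w8; python3 mv.py .4910 .163 .1805 .094
```

```text
clock 10.65 pos [0.4987 0.0978 0.1801] yaw 0.0942 F [ 1.3  -0.18 -1.18] T [ 0.058 -0.042  0.003] open 0.0236
shift cm [-0.15 -6.56 -0.04] turn deg [-0.04 -0.    0.01]
```

View pics/w8.png

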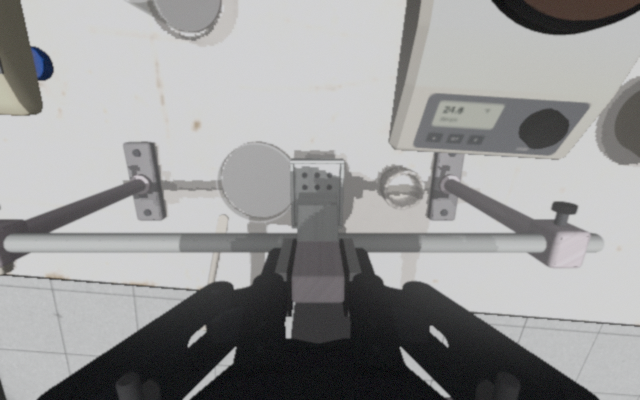

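Request:
{"fn": "carry_out", "kwargs": {"moves": [[0,-0.5,0,0,0,0,1.0],[0,-1.3,0,0,0,0,1.0],[0,-2.2,0,0,0,0,1.0],[0,-3.1,0,0,0,0,1.0],[0,-4.0,0,0,0,0,1.0],[0,-4.9,0,0,0,0,1.0],[0,-5.6,0,0,0,0,1.0],[0,-6.1,0,0,0,0,1.0],[0,-6.4,0,0,0,0,1.0],[0,-6.4,0,0,0,0,1.0]]}}

```text
clock: 11.65
position: [0.4929, 0.1604, 0.1801]
tcp_rot: [0.0, 0.999, 0.047, 0.0]
wrist_force: [-0.1, 0.1, -2.1]
opening: 0.023
```

```bash
python3 w.py x9;python3 w.py w9; python3 mv.py .4910 .163 .1805 .094
python3 - <<'E'
from rig import vision
from h import *
import pickle
s=vision.camera("side"); p=pickle.load(open("w9.pkl","rb")); pickle.dump(s,open("s9.pkl","wb"))
def ov(p,x0,x1,y0,y1,k):
    im=cv2.resize(p["img"][y0:y1,x0:x1],None,fx=k,fy=k)
    for q,c in(((.491,.1625,0),(0,0,255)),):
      for z in(0,.016):
        C=cyl(45.5,0)+[0,0,z]; cv2.polylines(im,[cv2.convexHull(((proj(p,place(C,*q))+.5-[x0,y0])*k).astype(np.int32))],True,c,1)
    for Q in TRAY[:1]: cv2.polylines(im,[cv2.convexHull(((proj(p,place(Q,.4920,.161,.094,.0725))+.5-[x0,y0])*k).astype(np.int32))],True,(0,255,0),1)
    return im
a=ov(p,250,390,130,270,2.8)[:390]; b=ov(s,260,360,180,310,3)[:390]
cv2.imwrite("pics/d9.png",np.hstack([a,b]))
E
```

```text
clock 11.75 pos [0.4929 0.1599 0.18  ] yaw 0.0933 F [-0.33 -1.15 -1.51] T [0.015 0.027 0.019] open 0.0234
shift cm [-0.16 -0.32 -0.05] turn deg [ 0.02  0.   -0.04]
```

View pics/d9.png

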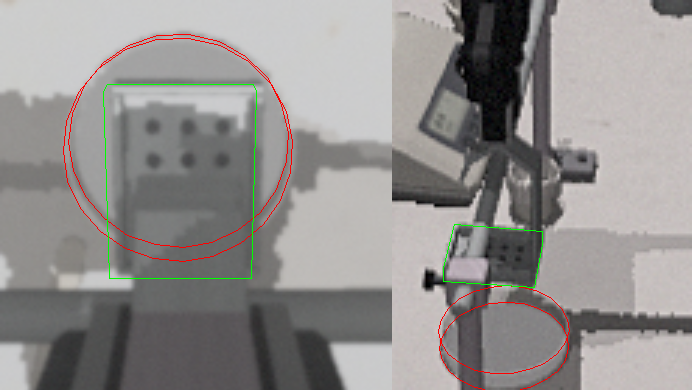

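View pics/w9.png

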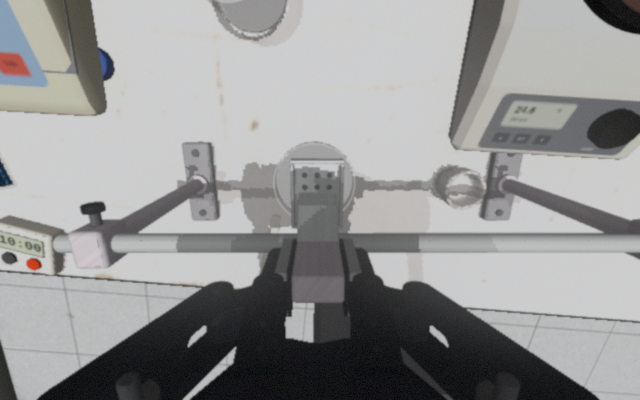

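Request:
{"fn": "carry_out", "kwargs": {"moves": [[0,-0.15,0,0,0,0,1.0],[0,-0.3,0,0,0,0,1.0],[0,-0.3,0.04,0,0,0,1.0],[0,-0.3,0.08,0,0,0,1.0],[0,-0.3,0.08,0,0,0,1.0],[0,-0.3,0.08,0,0,0,2.4],[0,-0.3,0.08,0,0,0,2.7],[0,-0.3,0.08,0,0,0,3.2],[0,-0.3,0.08,0,0,0,4.0],[0,-0.3,0.08,0,0,0,4.5]], "squeeze": 20}}

```text
clock: 12.8
position: [0.4927, 0.163, 0.1792]
tcp_rot: [0.0, 0.999, 0.047, -0.0]
wrist_force: [0.4, -0.4, 0.2]
opening: 0.0452
```

```bash
python3 mv.py .4910 .163 .1805 .094; python3 w.py x10; python3 w.py w10;python3 - <<'E'
from rig import vision
import cv2
a=vision.camera("side")["img"]; cv2.imwrite("pics/s10.png",cv2.resize(a[130:330,240:440],None,fx=3,fy=3))
E
```

```text
clock 12.80 pos [0.4927 0.163  0.1792] yaw 0.0933 F [ 0.37 -0.37  0.2 ] T [-0.023 -0.002  0.016] open 0.0452
shift cm [-0.17 -0.01 -0.13] turn deg [ 0.01  0.   -0.04]
```

View pics/w10.png

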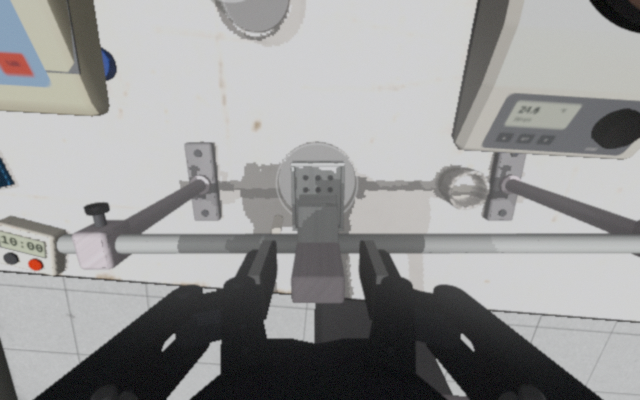

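View pics/s10.png

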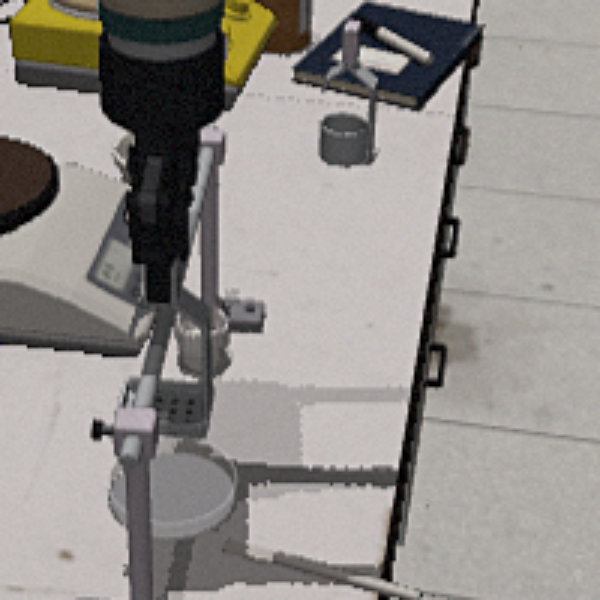

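Released, and it hangs upright with the jaws clear on both sides. Now straight up while opening a little more.

Request:
{"fn": "carry_out", "kwargs": {"moves": [[0,0,0,0,0,0,5.0],[0,0,-0.3,0,0,0,5.5],[0,0,-1.0,0,0,0,6.0],[0,0,-2.0,0,0,0,6.0],[0,0,-3.5,0,0,0,6.0],[0,0,-5.5,0,0,0,6.0],[0,0,-7.5,0,0,0,6.0],[0,0,-9.5,0,0,0,6.0],[0,0,-11.0,0,0,0,6.0],[0,0,-11.5,0,0,0,6.0]]}}

```text
clock: 13.95
position: [0.4936, 0.1633, 0.2971]
tcp_rot: [-0.0, 0.999, 0.047, 0.002]
wrist_force: [-0.6, 0.0, -0.1]
opening: 0.0598
```

```bash
python3 mv.py .4910 .163 .2905 .094; python3 w.py x11; python3 w.py w11; cat > c.py <<'E'
from rig import vision
from h import *
import pickle
s=vision.camera("side"); p=pickle.load(open("w11.pkl","rb"))
def ov(p,x0,x1,y0,y1,k,q):
    im=cv2.resize(p["img"][y0:y1,x0:x1],None,fx=k,fy=k)
    for z in(0,.016):
        C=cyl(45.5,0)+[0,0,z]; cv2.polylines(im,[cv2.convexHull(((proj(p,place(C,.491,.1625,0))+.5-[x0,y0])*k).astype(np.int32))],True,(0,0,255),1)
    for Q in TRAY: cv2.polylines(im,[cv2.convexHull(((proj(p,place(Q,*q))+.5-[x0,y0])*k).astype(np.int32))],True,(0,255,0),1)
    return im
q=(.4920,.163,.094,.072)
a=ov(p,250,390,130,330,2.4,q)[:450]; b=ov(s,250,370,180,330,3,q)[:450]
cv2.imwrite("pics/d11.png",np.hstack([a[:450],b[:450]]))
E
python3 c.py
```

```text
clock 13.95 pos [0.4936 0.1633 0.2971] yaw 0.0933 F [-0.58  0.02 -0.06] T [ 0.068 -0.032 -0.038] open 0.0598
shift cm [-0.27  0.01  0.65] turn deg [-0.02 -0.27 -0.04]
```

View pics/d11.png

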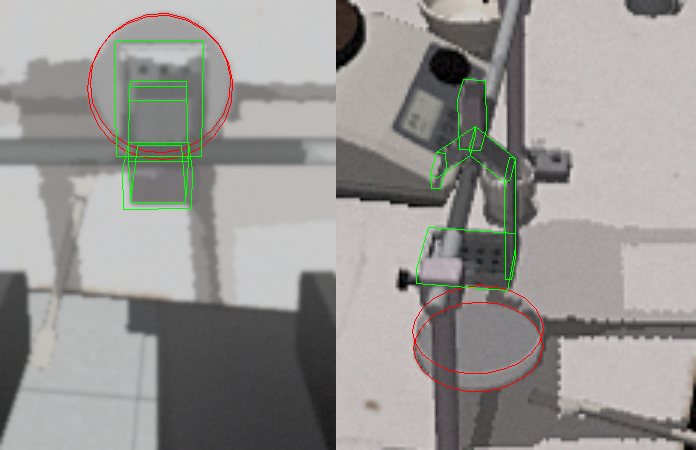

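View pics/w11.png

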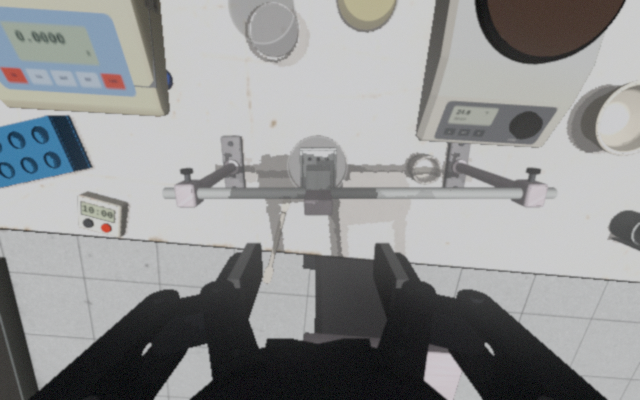

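```bash
python3 -c "
from rig import order
print(order.sign_off())"
```

```text
the job is handed in; nothing more can be done
None
```

The tray carrier now hangs on the rail over the petri dish, and I handed the job in at about 14 s of the 50 s allowed; sign-off reports no verdict. I gripped it by its block and hooked it on about 90 mm right of the rail's middle. It then slid about 130 mm left without leaving the rail, and I let go and backed straight up.

**Final views (wrist and side):** the carrier hangs upright and square to the rail. It sits at about (0.492, 0.163) and the dish centre at about (0.491, 0.1625). The gripper is well clear of everything.

**Petri dish:** its measured position varied by a few mm between cameras: y from 0.160 to 0.169, against a 20 mm tolerance. I went with the wrist camera because its overlay fitted best. In the final view the dish lay where I had measured it before hooking on.

**Not measured:** I did not measure the cup carrier's final position. It looked unmoved in the pictures taken while the carrier was being hung, and nothing came near it.

**Contact force:** the largest wrist force I read was about 5 N, while closing on the grip block; seating the hook read about 4 N.

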